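# Fit the clamp plate on its guide pins and hold the mould shut

## Robot

A 7-joint arm with a two-finger parallel gripper is mounted at the origin on a cart in front of the work surface, level with it; the furniture and walls round the work are solid. World frame = base frame: x ahead of the robot, y to its left, z up, the work surface at z = 0. Lengths are in mm, angles in rad, forces in N, time in s.
With the tool pointing down it reaches from about 350 to 900 mm from the base axis. Payload 7.2 kg.
Tool frame: the origin (TCP) lies at the very end of the fingers, on their centre line; the grasp point (between the pads) lies 19 mm behind it; z points along the fingers, y is the direction in which the jaws open and shut (so a half turn about z gives the same grasp; the last joint's range is limited). The gripper opens to 85 mm and grips with 20 to 120 N. Pads are 22 mm wide; open, the fingers measure 114 mm over their backs; the gripper's body (76 mm by 85 mm) begins 54 mm behind the grasp point. The pads swing forward as they close: fully open they stand 13 mm farther back than shut.
Start: joints at [-1.297, 0.411, -0.013, 1.596, 0.006, 1.134, -0.082], TCP at [209.499, 588.845, 231.297] pointing down, gripper open.
Joint ranges: [-2.95, 2.95], [-0.29, 1.99], [-1.47, 1.44], [0.14, 2.54], [-1.03, 4.17], [0.13, 1.85], [-2.86, 2.86]. Speed limits (rad/s): [2.39, 2.39, 3.01, 3.01, 3.14, 3.14, 3.14].

## Interface

Orientations are given as a unit quaternion [w, x, y, z].
In Python, from rig import get_obs, read_camera, get_calibration, job_done gives the robot as it stands.
- The arm moves only by the tool apply_moves, never from a script. Its argument "motion" is a list that holds one entry, the list of rows, each a list of 4 numbers: the shift along the world's x, y, z in m, then the turn about the world's z in rad. In form: [[[x, y, z, yaw], ...]]. A call has 1 to 20 rows; each row shifts and turns the pose as measured when the row begins; what a row does not reach is not made up. A row lasts 1/8 s, in which the tool goes at most 62.5 mm and 10.7 degrees, less where a joint would pass 70% of its speed; a pose out of reach is approached as far as the arm can. A call with a gripper value outside its range is refused whole. "hand" is the finger opening in m, from 0 to 0.0854, set as the call begins (left out, the last holds). The fingers move at their own pace and stop on an object; "squeeze" is the grip in N (left out, the last holds). Time passes only in rows, so rows that do not move let the fingers close. It gives the time, the measured TCP pose, the force and the opening at its end, in the units of the state.
- get_obs(): the state, without advancing time (a new reading comes with each control period).
- read_camera(name): name is "scene" or "top" or "wrist"; returns the picture (400x640x3 uint8, red, green, blue); there is no depth.
- get_calibration(name): a dict with "camera_matrix" (3x3 intrinsics, pixels), "distortion" ([k1, k2, p1, p2, k3] as OpenCV has them; the pictures are not rectified), "cam_to_world" (4x4, takes a point from camera to world coordinates). Camera axes: x right, y down, z forward; pixel columns grow to the right and rows downward; lengths in mm; the calibration is good to about 2 mm. A picture is of the moment at which its call begins: read the wrist's pose just before it. get_calibration takes no time and is no camera call; for the wrist camera it gives the pose at the moment of the call.
- job_done(): hands the job in, once; it reports no verdict.
The state is a dict: "clock": time; "joint_pos": joint angles; "dq": joint speeds; "joint_torque": joint torques, N m; "eef_pos": TCP position; "tool_rot": TCP orientation; "contact_force": force on the tool from outside, world axes, zero at the start; "moment": the same for the moment, N m; "grip_width": opening from 0.0 (shut) to 1.0 (fully open).
Only numpy, scipy, OpenCV 4.12 (cv2) and the standard library are available. Lean on these libraries where they do the work, as an engineer would, in place of code of your own. Each camera call takes 0.05 s, during which the arm holds its last target.

## Task

The rubber mould in the clamp has just been filled and has to be held shut while the wax sets. Pull the drawer of the small grey unit out to its stop, take out the clamp plate by its handle, set it over the two guide pins of the clamp, easing it about until it drops onto its springs, then press it down firmly until it squeezes the mould, and finish like that: still holding it pressed down, not letting go. Do not knock over or shove aside the spray bottle or the mould on top of the unit.

Things in the scene. Friction and masses are not known exactly. Their poses are not given: they have to be found in the camera images.
- tool_drawer_drawer0 (a joint): slide of the drawer in m: 0 shut, 0.1256 at its stop; about 1 N of friction, it stays where it is left. The unit is a grey steel box fixed to the bench, 190 deep, 180 wide, 85 high, with one drawer; its front faces left (+y), give or take 0.1 rad. Drawer floor 22 above the bench, walls up to 63
- tool_drawer_drawer0_handle (a point): mid point of the drawer's handle, a level steel bar 100 long and 11 thick whose middle stands 35 in front of the drawer front, 47 above the bench; it moves with the drawer. The point's x axis points into the unit, so pulling out is along its -x; its y axis runs along the bar
- clamp_plate: aluminium plate 120 (x) x 62 (y) x 12 (z), about 0.35 kg, lying flat in the drawer with its length across it, handle up. Origin: centre of its underside, z up. On top a black bridge handle along x: a bar 66 long, 16 wide (grip across it, along y), from 31 to 45 above the underside. Near each end, 46 from the centre along x, a steel bush 25 high hides a blind bore 12.5 wide, with a 2 lead-in at the underside. Either way round fits
- plate_handle (a point): centre of the plate's handle bar, 38 above the plate's underside, same axes as the plate
- clamp_base: the mould clamp, fixed to the bench: aluminium base 140 (x) x 74 (y) x 12 (z), origin at the centre of its underside, z up. The two guide pins stand 46 either side of the centre along x. The plate's underside is 42 above the bench when it rests on the springs, the pins 12 into its bores; pressing it down 7 more, it meets the mould's top at 35. The springs push up with about 5 N together at first (they carry the plate) and 11 N when the plate meets the mould
- pin_a (a point): top of the guide pin at +x of the clamp, 54 above the bench: pin 10 thick with a rounded nose, a coil spring with a washer 17 wide round it, washer top 42 above the bench
- pin_b (a point): top of the guide pin at -x of the clamp, like pin_a
- mould: pink rubber mould 64 x 47 x 23, loose, lying between low stops on the clamp base, its underside 12 and its top 35 above the bench. Origin: centre of its underside
- spring1 (a joint): compression of the spring at pin_a in m: 0 up, 0.007 when the plate meets the mould
- spring2 (a joint): compression of the spring at pin_b in m, likewise
- spray_bottle: spray bottle 62 thick, 190 high, standing behind the clamp; leave it alone. Origin: centre of its underside
- mould_on_unit: pink rubber mould 73 x 47 x 22 lying on top of the drawer unit towards its back; leave it alone. Origin: centre of its underside
There are look-alikes about, which are no part of the job. Leave any purple look-alike of the mould alone.

How it is judged:
By the outcome, as a careful person would: the job done as asked, in the order asked, and still so for the second after the job is handed in, while the arm keeps its last pose, push and grip.
It also fails if it takes over 45 s, if anything falls off the work surface, if the arm or the gripper's body presses on something with over 40 N, if the wrist force passes 120 N, or if a joint passes its speed limit or range.

## Working session

There is one attempt and no reset: what is moved stays moved. The work goes in short steps, Python scripts to look and compute and a tool call to move; the robot and the scene stay as the last step left them, time stands still between calls to the robot, and variables do not carry over. Pictures are saved under pics/ and viewed, and the job is handed in when it is done.

Besides the shell and the picture viewer there is one more tool, called as name(argument=value, ...), one argument or row to a line, values as JSON. apply_moves: Moves the arm, as the interface text tells. Its arguments: {"type":"object","properties":{"motion":{"type":"array","items":{"type":"array","items":{"type":"array","items":{"type":"number"}}}},"hand":{"type":"number"},"squeeze":{"type":"number"}},"required":["motion"]}

```bash
ls; mkdir -p pics; python3 - <<'E'
from rig import *
import cv2
o=get_obs();print({k:(v if not hasattr(v,'round') else v) for k,v in o.items()})
for n in ["scene","top","wrist"]:
    im=read_camera(n);cv2.imwrite(f"pics/{n}0.png",im[:,:,::-1]);c=get_calibration(n);print(n,c)
E
```

```text
pics
{'clock': 0.0, 'joint_pos': array([-1.29719818,  0.4118988 , -0.01269744,  1.59704371,  0.00559985,
        1.13428038, -0.08221855]), 'dq': array([ 0.00032928, -0.00320226,  0.00023363, -0.00075597, -0.00024763,
        0.00048894,  0.00034814]), 'joint_torque': array([ 2.01399112e-04, -6.00638366e+01,  6.82737585e-01, -2.99399650e+01,
        1.38678544e-02,  1.06963614e-02,  1.88787533e-05]), 'eef_pos': array([209.37170295, 588.36898693, 230.453958  ]), 'tool_rot': array([-7.67613530e-05,  1.70071962e-01,  9.85431323e-01, -7.93629772e-04]), 'contact_force': array([-0.16135079,  0.50413237, -0.0991491 ]), 'moment': array([0.02619062, 0.00325671, 0.05447901]), 'grip_width': 1.0015555930222744}
scene {'camera_matrix': array([[499.26963255,   0.        , 310.98581904],
       [  0.        , 499.26963255, 197.70997059],
       [  0.        ,   0.        ,   1.        ]]), 'distortion': array([-0.1087341,  0.       ,  0.       ,  0.       ,  0.       ]), 'cam_to_world': array([[ 8.01548038e-01, -4.49748751e-01,  3.94013710e-01,
        -1.71099166e+02],
       [-5.97621254e-01, -6.
[... 766 characters left out ...]
 [ 0.00000000e+00,  0.00000000e+00,  0.00000000e+00,
         1.00000000e+00]])}
wrist {'camera_matrix': array([[307.25838722,   0.        , 323.36237909],
       [  0.        , 307.25838722, 198.47439171],
       [  0.        ,   0.        ,   1.        ]]), 'distortion': array([0.01650412, 0.        , 0.        , 0.        , 0.        ]), 'cam_to_world': array([[ 3.33972751e-01,  8.90879495e-01,  3.07889473e-01,
         1.29475233e+02],
       [ 9.42582667e-01, -3.15534430e-01, -1.09434637e-01,
         6.15857097e+02],
       [-3.43344676e-04,  3.26759467e-01, -9.45107471e-01,
         3.74189215e+02],
       [ 0.00000000e+00,  0.00000000e+00,  0.00000000e+00,
         1.00000000e+00]])}
```

View pics/scene0.png

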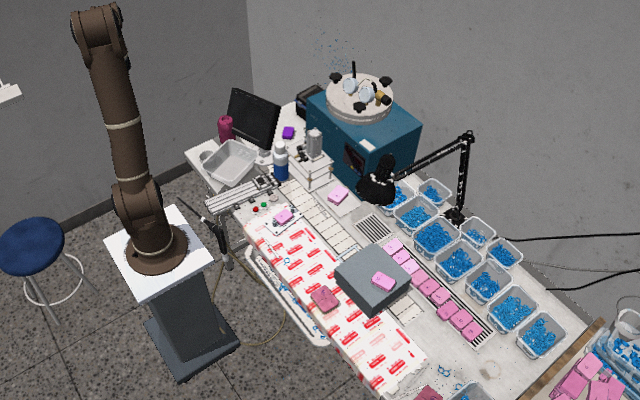

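View pics/top0.png

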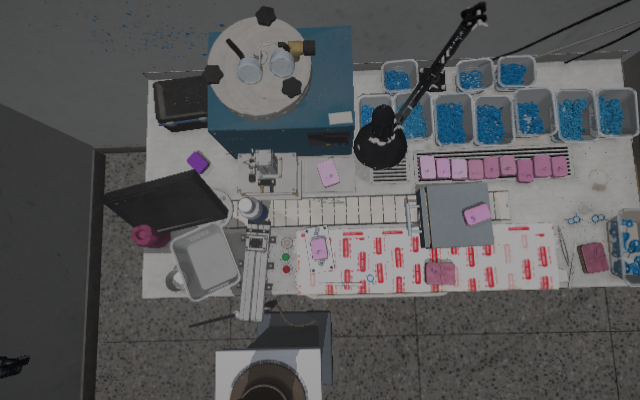

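View pics/wrist0.png

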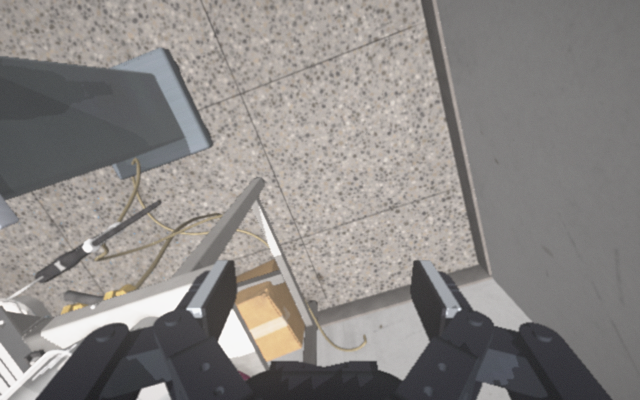

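```bash
python3 - <<'E'
import cv2
a=cv2.imread("pics/top0.png")
cv2.imwrite("pics/topz.png",cv2.resize(a[160:300,230:510],None,fx=2.8,fy=2.8,interpolation=cv2.INTER_CUBIC))
b=cv2.imread("pics/scene0.png")
cv2.imwrite("pics/scz.png",cv2.resize(b[180:330,240:440],None,fx=4,fy=4,interpolation=cv2.INTER_CUBIC))
E
```

```text
(no output)
```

View pics/topz.png

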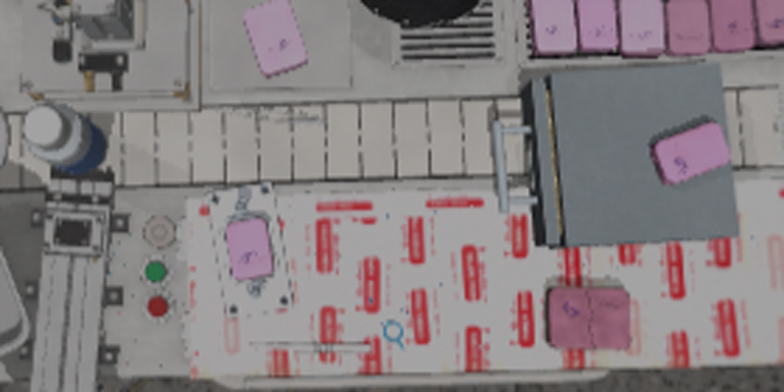

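View pics/scz.png

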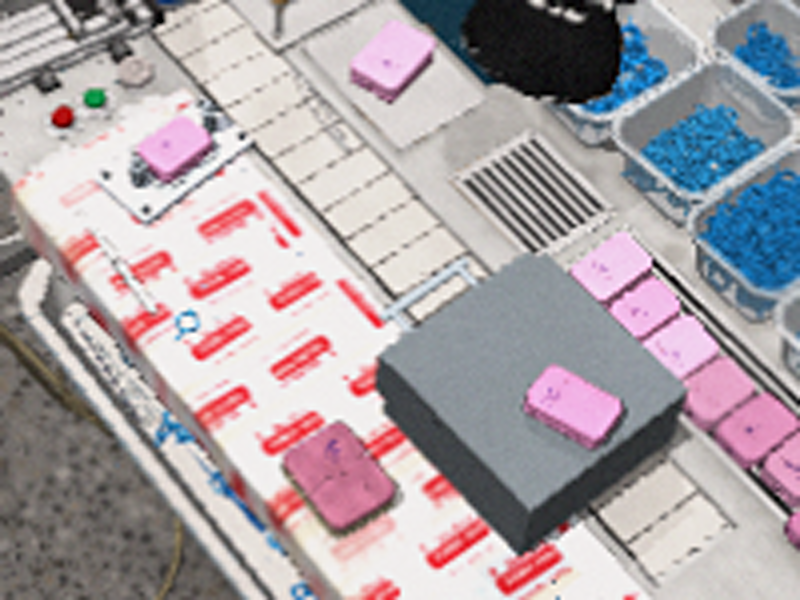

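```bash
cat > h.py <<'E'
import numpy as np, cv2
from rig import *
def pt(cal,uv,z):
    K=cal["camera_matrix"];D=np.array(cal["distortion"])
    n=cv2.undistortPoints(np.array([[uv]],float),K,D)[0,0]
    T=cal["cam_to_world"];d=T[:3,:3]@np.array([n[0],n[1],1]);o=T[:3,3]
    return o+d*(z-o[2])/d[2]
def proj(cal,P):
    T=np.linalg.inv(cal["cam_to_world"]);P=np.atleast_2d(P)
    r,_=cv2.Rodrigues(T[:3,:3]);return cv2.projectPoints(P.astype(float),r,T[:3,3],cal["camera_matrix"],np.array(cal["distortion"]))[0][:,0]
def tri(rays):
    A=np.zeros((3,3));b=np.zeros(3)
    for cal,uv in rays:
        K=cal["camera_matrix"];D=np.array(cal["distortion"])
        n=cv2.undistortPoints(np.array([[uv]],float),K,D)[0,0]
        T=cal["cam_to_world"];d=T[:3,:3]@np.array([n[0],n[1],1]);d/=np.linalg.norm(d);M=np.eye(3)-np.outer(d,d);A+=M;b+=M@T[:3,3]
    return np.linalg.solve(A,b)
E
python3 - <<'E'
from h import *
np.set_printoptions(suppress=True,precision=1)
t=get_calibration("top");s=get_calibration("scene")
Z=lambda u,v:(230+u/2.8,160+v/2.8)
S=lambda u,v:(240+u/4,180+v/4)
for n,a,z in [("bar far",(497,124),52),("bar near",(508,208),52),("unit FL",(548,75),85),("FR",(562,245),85),("BR",(737,237),85),("BL",(722,63),85),
 ("mouldU",(690,150),107),("clamp c1",(208,188),12),("c2",(268,183),12),("c3",(293,307),12),("c4",(232,318),12),("pinB up",(244,193),54),("pin low",(257,287),54),("mould",(249,248),35),("bottle",(50,128),180)]:
    print(n,pt(t,Z(*a),z))
for n,a,z in [("bar far",(462,268),52),("bar near",(388,316),52),("pin far",(207,112),54),("pin near",(140,176),54),("mould",(175,148),35),("bottle cap",None,0)]:
    if a: print("S",n,pt(s,S(*a),z))
E
```

```text
bar far [ 569.8 -434.    52. ]
bar near [ 480.  -440.6   52. ]
unit FL [ 615.  -483.2   85. ]
FR [ 438.8 -486.7   85. ]
BR [ 442.  -662.5   85. ]
BL [ 621.4 -661.9   85. ]
mouldU [ 529.7 -614.6  107. ]
clamp c1 [ 514.2 -120.6   12. ]
c2 [ 517.7 -187.1   12. ]
c3 [ 381.7 -210.4   12. ]
c4 [ 371.6 -143.7   12. ]
pinB up [ 504.1 -162.3   54. ]
pin low [ 404.5 -173.4   54. ]
mould [ 446.2 -165.2   35. ]
bottle [562.4  17.  180. ]
S bar far [ 568.1 -441.8   52. ]
S bar near [ 484.1 -442.5   52. ]
S pin far [ 486.9 -168.4   54. ]
S pin near [ 394.7 -193.4   54. ]
S mould [ 446.6 -173.4   35. ]
```

```bash
python3 - <<'E'
from h import *
np.set_printoptions(suppress=True,precision=1)
t=get_calibration("top");s=get_calibration("scene")
for n,a,b in [("lamp",(380,145),(378,185)),("monitor R top",(208,175),(280,122)),("monitor L top",(107,207),(237,90)),("spray top",(247,206),(280,146)),("tray nearR",(240,265),(256,150)),("pitcher",(148,232),(225,120)),
 ("lamp joint",(428,80),(467,140)),("clampmould",(319,249),(284,216))]:
    print(n,tri([(t,a),(s,b)]))
# project candidate for spray heights
print(pt(t,(247,206),190),pt(s,(280,146),190))
E
```

```text
lamp [ 722.8 -348.4  189.7]
monitor R top [646.4 127.9 182.4]
monitor L top [574.2 364.5 227.4]
spray top [562.8  17.1 184.9]
tray nearR [424.7   2.4 260.5]
pitcher [499.1 314.1 134.2]
lamp joint [ 870.5 -477.6  393.9]
clampmould [ 447.8 -167.2   33.4]
[560.3  17.1 190. ] [561.8  11.5 190. ]
```

```bash
python3 - <<'E'
import cv2
a=cv2.imread("pics/top0.png")
cv2.imwrite("pics/tl.png",cv2.resize(a[160:340,90:290],None,fx=3.3,fy=3.3,interpolation=cv2.INTER_CUBIC))
b=cv2.imread("pics/scene0.png")
cv2.imwrite("pics/sl.png",cv2.resize(b[70:240,180:400],None,fx=3.5,fy=3.5,interpolation=cv2.INTER_CUBIC))
E
```

```text
(no output)
```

View pics/sl.png

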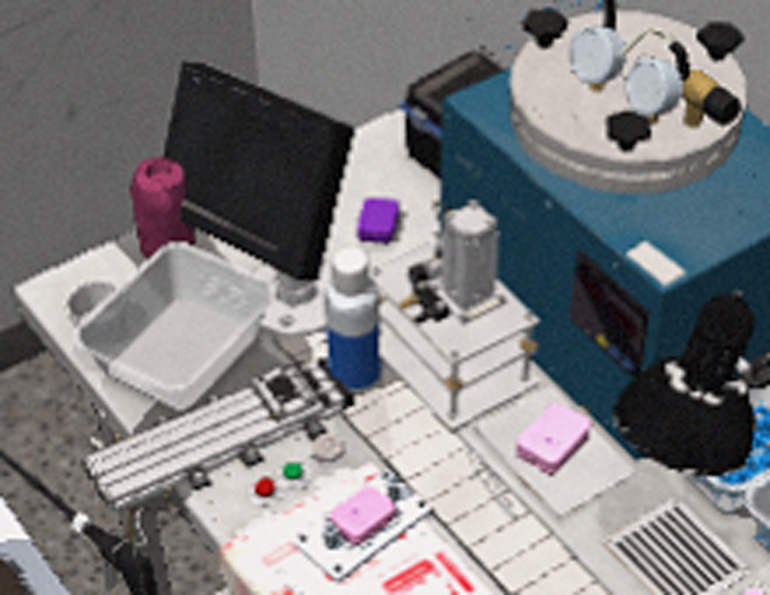

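apply_moves(
  motion=[
    [[0.03,-0.045,0.02,-0.15],[0.03,-0.045,0.02,-0.15],[0.03,-0.045,0.02,-0.15],[0.03,-0.045,0.02,-0.15],[0.03,-0.045,0.02,-0.15],[0.01,-0.058,0,-0.15],[0.01,-0.058,0,-0.15],[0.01,-0.058,0,-0.15],[0.01,-0.058,0,-0.15],[0.01,-0.058,0,-0.15],[0.01,-0.058,0,-0.15],[0.01,-0.058,0,-0.15],[0.01,-0.058,0,-0.15],[0.01,-0.058,0,-0.15],[0.015,-0.05,-0.02,-0.13],[0.015,-0.05,-0.02,-0.13],[0.015,-0.05,-0.02,-0.13],[0.015,-0.05,-0.02,-0.13]],
  ],
  hand=0.03,
)

```text
clock: 2.4
eef_pos: [512.4, -387.2, 250.1]
tool_rot: [-0.001, 0.999, 0.052, 0.006]
contact_force: [0.2, 0.7, 1.3]
grip_width: 0.353
```

```bash
cat > look.py <<'E'
import sys
from h import *
n=sys.argv[1];c=sys.argv[2]
cal=get_calibration(c);im=read_camera(c)
cv2.imwrite(f"pics/{n}.png",im[:,:,::-1]);np.save(f"pics/{n}.npy",cal,allow_pickle=True)
o=get_obs();print(o["clock"],o["eef_pos"].round(1),o["tool_rot"].round(3),o["contact_force"].round(1),o["grip_width"])
E
python3 look.py w1 wrist
```

```text
2.45 [ 510.9 -392.8  245.6] [0.001 0.999 0.047 0.003] [ 1.4 -1.2 -0.2] 0.352223310827978
```

View pics/w1.png

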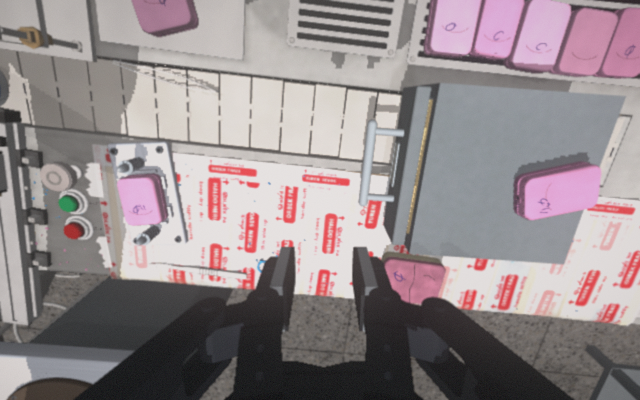

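```bash
python3 - <<'E'
import cv2
a=cv2.imread("pics/w1.png")
cv2.imwrite("pics/w1a.png",cv2.resize(a[130:260,90:200],None,fx=4.5,fy=4.5,interpolation=cv2.INTER_CUBIC))
cv2.imwrite("pics/w1b.png",cv2.resize(a[75:275,345:450],None,fx=3,fy=3,interpolation=cv2.INTER_CUBIC))
E
```

```text
(no output)
```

View pics/w1a.png

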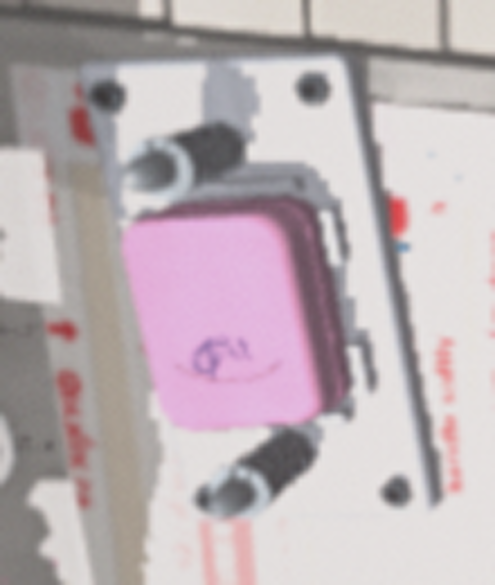

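View pics/w1b.png

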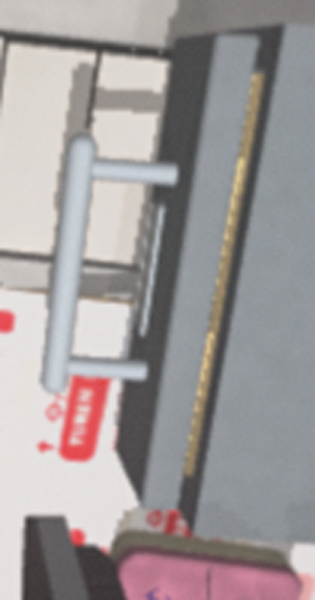

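```bash
python3 - <<'E'
from h import *
np.set_printoptions(suppress=True,precision=1)
c=np.load("pics/w1.npy",allow_pickle=True).item()
A=lambda u,v:(90+u/4.5,130+v/4.5);B=lambda u,v:(345+u/3,75+v/3)
for n,p,z in [("bar far",B(80,137),50),("bar near",B(53,388),50),("front top far",B(262,35),85),("front top near",B(190,540),85),
 ("washA",A(172,160),42),("tipA",A(138,180),54),("washB",A(248,482),42),("tipB",A(214,500),54),("mould",A(205,320),35),
 ("b1",A(82,65),12),("b2",A(348,58),12),("b3",A(433,505),12),("h1",A(107,95),12),("h2",A(313,88),12),("h3",A(397,490),12)]:
    print(n,pt(c,p,z))
E
```

```text
bar far [ 574.7 -434.    50. ]
bar near [ 478.  -438.5   50. ]
front top far [ 613.4 -480.5   85. ]
front top near [ 435.3 -492.5   85. ]
washA [ 493.6 -161.7   42. ]
tipA [ 490.9 -160.3   54. ]
washB [ 403.  -174.2   42. ]
tipB [ 403.1 -171.8   54. ]
mould [ 447.3 -162.2   35. ]
b1 [ 509.3 -121.5   12. ]
b2 [ 519.1 -193.4   12. ]
b3 [ 384.8 -211.9   12. ]
h1 [ 501.6 -127.3   12. ]
h2 [ 509.7 -183.4   12. ]
h3 [ 388.7 -201.2   12. ]
```

apply_moves(
  motion=[
    [[0.015,-0.044,-0.02,-0.04],[0,0,-0.055,0],[0,0,-0.05,0],[0,0,0,0]],
  ],
)

```text
clock: 2.95
eef_pos: [524.8, -440.1, 113.4]
tool_rot: [0.0, 1.0, 0.025, 0.0]
contact_force: [-0.3, -0.5, 1.0]
grip_width: 0.35
```

```bash
python3 look.py w2 wrist
```

```text
3.0 [ 525.9 -441.3  116.2] [0.002 1.    0.025 0.002] [-0.2 -0.7  0.5] 0.34890251511620785
```

View pics/w2.png

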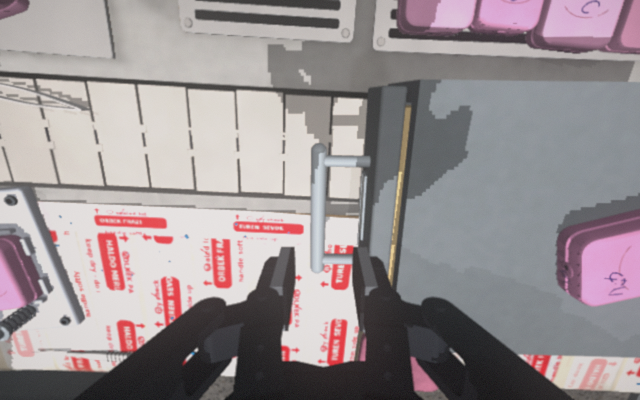

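```bash
python3 - <<'E'
from h import *
np.set_printoptions(suppress=True,precision=1)
c=np.load("pics/w2.npy",allow_pickle=True).item()
for p,z in [((319,147),50),((319,269),50),((368,88),85)]: print(pt(c,p,z))
print(proj(c,[[525.9,-441.3,116],[525,-441,50]]))
E
```

```text
[ 573.7 -435.7   50. ]
[ 479.4 -440.1   50. ]
[ 611.9 -460.1   85. ]
[[323.8 260.3]
 [323.2 214.4]]
```

apply_moves(
  motion=[
    [[0.001,0.003,-0.045,0],[0,0,-0.03,0],[0,0,-0.01,0],[0,0,0,0]],
  ],
)

```text
clock: 3.5
eef_pos: [532.7, -442.0, 41.2]
tool_rot: [0.006, 1.0, 0.027, 0.008]
contact_force: [-0.9, 0.6, 0.1]
grip_width: 0.351
```

apply_moves(
  motion=[
    [[-0.004,0.003,-0.008,0],[0,0,-0.002,0]],
  ],
)

```text
clock: 3.75
eef_pos: [529.9, -440.0, 34.2]
tool_rot: [0.008, 1.0, 0.027, 0.01]
contact_force: [-0.8, 0.8, 0.1]
grip_width: 0.349
```

```bash
python3 look.py w3 wrist
```

```text
3.8 [ 530.3 -440.3   34.3] [0.008 1.    0.027 0.01 ] [ 0.2  0.1 -0.3] 0.3510661238942997
```

View pics/w3.png

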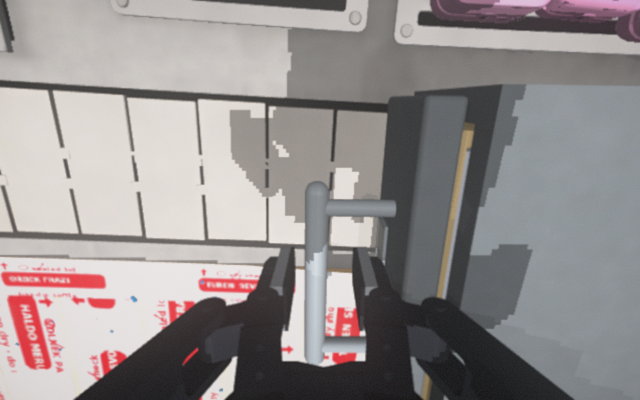

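apply_moves(
  motion=[
    [[0,0,-0.002,0],[0,0,0,0],[0,0,0,0]],
  ],
  hand=0,
  squeeze=40,
)

```text
clock: 4.18
eef_pos: [530.5, -438.6, 32.7]
tool_rot: [0.006, 1.0, 0.027, 0.01]
contact_force: [0.1, -0.2, -0.6]
grip_width: 0.112
```

Gripped (11 mm gives 0.13). Pull about 126 mm.

apply_moves(
  motion=[
    [[-0.001,0.02,0,0],[-0.0015,0.03,0,0],[-0.0015,0.03,0,0],[-0.001,0.02,0,0],[-0.001,0.015,0,0]],
  ],
)

```text
clock: 4.8
eef_pos: [527.1, -326.8, 32.7]
tool_rot: [0.012, 1.0, 0.025, 0.013]
contact_force: [3.8, -2.0, -5.0]
grip_width: 0.108
```

apply_moves(
  motion=[
    [[-0.0005,0.01,0,0],[-0.0005,0.008,0,0],[0,0.006,0,0]],
  ],
)

```text
clock: 5.18
eef_pos: [526.7, -313.2, 32.9]
tool_rot: [0.023, 0.999, 0.023, 0.015]
contact_force: [8.7, -22.8, -27.9]
grip_width: 0.107
```

apply_moves(
  motion=[
    [[0,-0.002,0,0],[0,0,0,0],[0,0,0,0]],
  ],
  hand=0.03,
)

```text
clock: 5.55
eef_pos: [525.5, -316.7, 33.1]
tool_rot: [0.023, 0.999, 0.022, 0.015]
contact_force: [-0.4, 0.2, 0.6]
grip_width: 0.351
```

apply_moves(
  motion=[
    [[0,0,0.05,0],[0,0,0.06,0],[-0.01,-0.03,0.06,0],[-0.02,-0.03,0.04,0],[0,0,0,0]],
  ],
  hand=0.06,
)

```text
clock: 6.18
eef_pos: [494.1, -373.2, 244.6]
tool_rot: [0.022, 0.999, 0.023, 0.014]
contact_force: [0.4, 0.6, -0.6]
grip_width: 0.701
```

```bash
python3 look.py w4 wrist; python3 look.py t4 top
```

```text
6.225 [ 495.2 -370.7  242.6] [0.021 0.999 0.024 0.013] [ 1.   1.1 -0.3] 0.7047503592520215
6.275 [ 495.7 -369.   240.9] [0.02  0.999 0.025 0.012] [ 0.2  0.1 -0.4] 0.7066095570580213
```

View pics/w4.png

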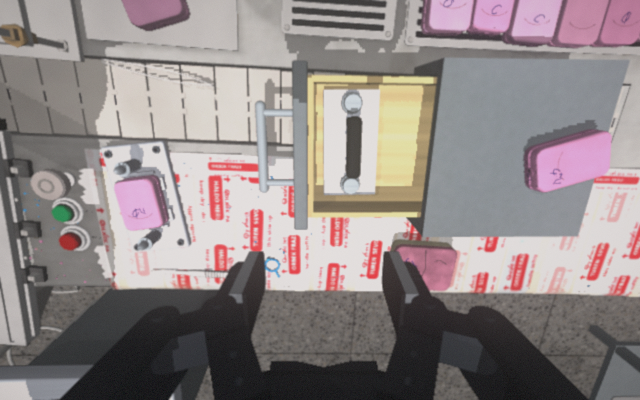

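```bash
python3 - <<'E'
from h import *
np.set_printoptions(suppress=True,precision=2)
c=np.load("pics/w4.npy",allow_pickle=True).item()
a=cv2.imread("pics/w4.png")
m=(a[90:200,335:375].max(2)<70).astype(np.uint8)
n,l,st,ce=cv2.connectedComponentsWithStats(m);i=1+st[1:,4].argmax();print(st[i],ce[i]+[335,90])
r=cv2.minAreaRect(np.argwhere(l==i)[:,::-1].astype(np.float32)+[335,90]);print(r)
b=cv2.boxPoints(r);
for p in b: print(p,pt(c,p,67)[:2])
print("centre",pt(c,r[0],66))
for p in [(353,102),(351,186)]: print(pt(c,p,55))
print("bush z47",[pt(c,p,47) for p in [(353,102),(351,186)]])
cv2.imwrite("pics/w4a.png",cv2.resize(a[60:240,290:450],None,fx=3.3,fy=3.3,interpolation=cv2.INTER_CUBIC))
cv2.imwrite("pics/t4a.png",cv2.resize(cv2.imread("pics/t4.png")[160:300,350:510],None,fx=4,fy=4,interpolation=cv2.INTER_CUBIC))
E
```

```text
[13 29  1  1  1] [348. 119.]Traceback (most recent call last):
  File "<stdin>", line 7, in <module>
cv2.error: OpenCV(4.12.0) /io/opencv/modules/imgproc/src/convhull.cpp:143: error: (-215:Assertion failed) total >= 0 && (depth == CV_32F || depth == CV_32S) in function 'convexHull'
```

```bash
python3 - <<'E'
from h import *
np.set_printoptions(suppress=True,precision=2)
c=np.load("pics/w4.npy",allow_pickle=True).item()
a=cv2.imread("pics/w4.png")
print(a[148,345:365].max(1))
m=(a[90:200,335:375].max(2)<110).astype(np.uint8)
n,l,st,ce=cv2.connectedComponentsWithStats(m);i=1+st[1:,4].argmax();print(st[i],ce[i]+[335,90])
r=cv2.minAreaRect((np.argwhere(l==i)[:,::-1]+[335,90]).astype(np.float32));print(r)
b=cv2.boxPoints(r);
for p in b: print(p,pt(c,p,67)[:2])
print("centre",pt(c,r[0],66))
for p in [(353,102),(351,186)]: print(pt(c,p,55))
print("bush z47",[pt(c,p,47) for p in [(353,102),(351,186)]])
cv2.imwrite("pics/w4a.png",cv2.resize(a[60:240,290:450],None,fx=3.3,fy=3.3,interpolation=cv2.INTER_CUBIC))
cv2.imwrite("pics/t4a.png",cv2.resize(cv2.imread("pics/t4.png")[160:300,350:510],None,fx=4,fy=4,interpolation=cv2.INTER_CUBIC))
E
```

```text
[211 130  72  74  72  79  79  77  79  77  76  77  77  75  78  99 166 222
 227 226]
[ 11  26  16  63 851] [353.2  146.62]
((353.3347473144531, 146.9444580078125), (14.14919662475586, 62.05652618408203), 1.4688007831573486)
[345.47 177.78] [ 496.58 -405.92]
[347.06 115.75] [ 561.45 -403.07]
[361.2  116.11] [ 561.73 -417.59]
[359.61 178.14] [ 496.73 -421.37]
centre [ 530.   -412.08   66.  ]
[ 575.07 -409.76   55.  ]
[ 484.37 -414.43   55.  ]
bush z47 [array([ 575.1 , -410.85,   47.  ]), array([ 482.24, -415.63,   47.  ])]
```

View pics/w4a.png

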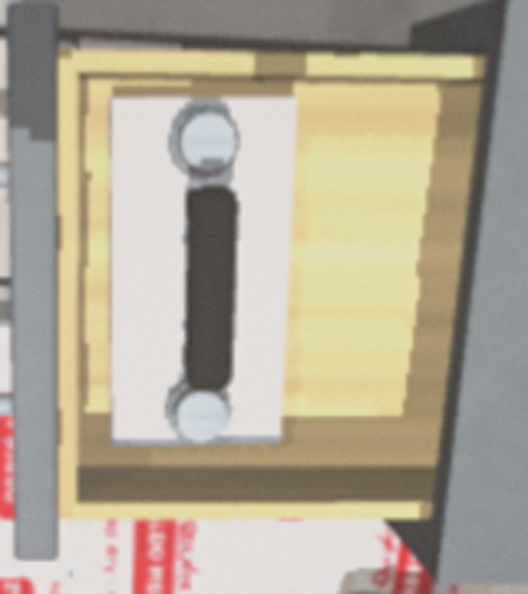

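View pics/t4a.png

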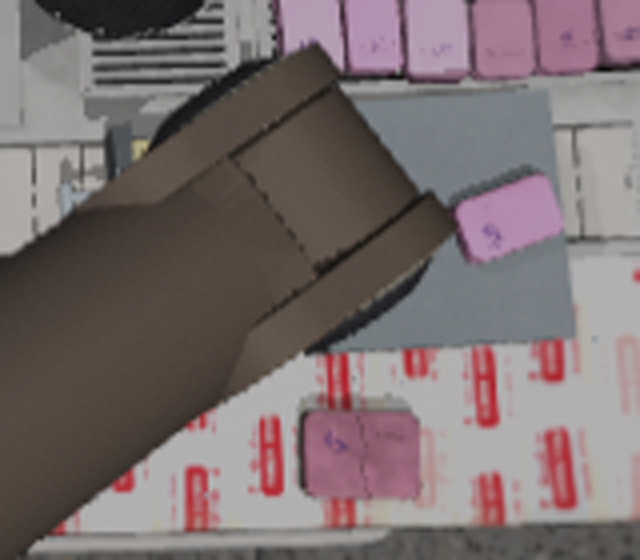

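apply_moves(
  motion=[
    [[0.03,-0.04,-0.03,0],[0.004,-0.003,-0.05,0],[0,0,-0.04,0],[0,0,0,0]],
  ],
  hand=0.034,
)

```text
clock: 6.78
eef_pos: [533.2, -404.6, 111.3]
tool_rot: [0.015, 0.999, 0.03, 0.01]
contact_force: [-0.9, -0.1, 1.1]
grip_width: 0.394
```

```bash
python3 look.py w5 wrist
```

```text
6.825 [ 534.  -405.5  113.4] [0.016 0.999 0.03  0.011] [0.2 0.2 0.6] 0.39530370166496
```

View pics/w5.png

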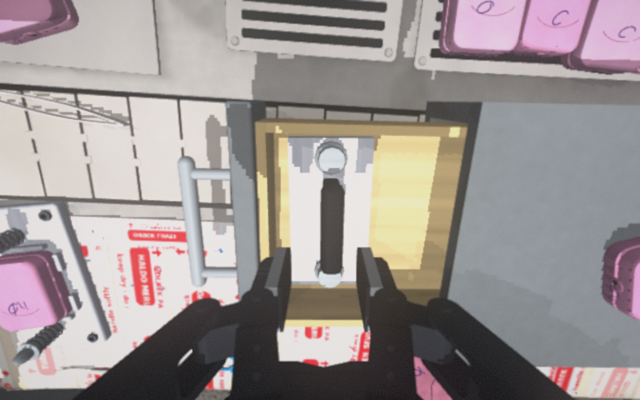

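```bash
python3 - <<'E'
from h import *
np.set_printoptions(suppress=True,precision=2)
c=np.load("pics/w5.npy",allow_pickle=True).item()
a=cv2.imread("pics/w5.png")
y0,y1,x0,x1=165,285,305,358
m=(a[y0:y1,x0:x1].max(2)<110).astype(np.uint8)
n,l,st,ce=cv2.connectedComponentsWithStats(m);i=1+st[1:,4].argmax()
r=cv2.minAreaRect((np.argwhere(l==i)[:,::-1]+[x0,y0]).astype(np.float32));print(r)
for p in cv2.boxPoints(r): print(p,pt(c,p,67)[:2])
print("centre",pt(c,r[0],66))
E
```

```text
((331.30999755859375, 225.99464416503906), (22.58259391784668, 94.27246856689453), 1.6135388612747192)
[318.7  272.79] [ 498.01 -405.8 ]
[321.35 178.56] [ 566.15 -403.7 ]
[343.92 179.2 ] [ 566.49 -418.08]
[341.27 273.43] [ 498.16 -421.72]
centre [ 533.5  -412.33   66.  ]
```

apply_moves(
  motion=[
    [[-0.001,-0.006,-0.03,0],[0,0,-0.025,0],[0,0,-0.01,0],[0,0,0,0]],
  ],
)

```text
clock: 7.32
eef_pos: [537.2, -411.9, 53.6]
tool_rot: [0.018, 0.999, 0.031, 0.015]
contact_force: [0.1, 0.4, 0.3]
grip_width: 0.395
```

apply_moves(
  motion=[
    [[-0.005,0,-0.01,0],[0,0,-0.005,0],[0,0,0,0]],
  ],
)

```text
clock: 7.7
eef_pos: [533.1, -412.5, 40.5]
tool_rot: [0.019, 0.999, 0.031, 0.016]
contact_force: [-0.1, -0.1, -0.2]
grip_width: 0.398
```

```bash
python3 look.py w6 wrist
```

```text
7.75 [ 533.1 -412.6   40.6] [0.019 0.999 0.031 0.016] [-0.6  1.  -0.1] 0.397913560312883
```

View pics/w6.png

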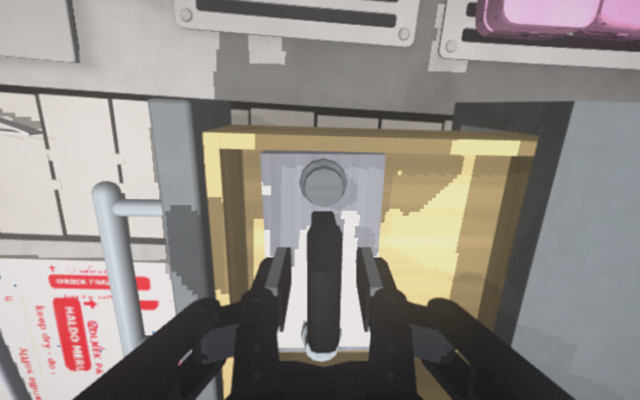

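apply_moves(
  motion=[
    [[0,0,0,0],[0,0,0,0],[0,0,0,0]],
  ],
  hand=0,
  squeeze=100,
)

```text
clock: 8.12
eef_pos: [533.3, -412.9, 41.4]
tool_rot: [0.019, 0.999, 0.031, 0.017]
contact_force: [-0.8, 0.1, -1.0]
grip_width: 0.171
```

apply_moves(
  motion=[
    [[0,0,0.02,0],[0,0,0.04,0],[0,0,0.05,0],[0,0,0.03,0],[0,0,0,0]],
  ],
)

```text
clock: 8.75
eef_pos: [531.2, -411.8, 187.2]
tool_rot: [0.018, 0.999, 0.031, 0.015]
contact_force: [0.7, 0.3, -3.8]
grip_width: 0.165
```

```bash
python3 look.py w7 wrist
```

```text
8.8 [ 530.8 -411.1  185.6] [0.018 0.999 0.031 0.014] [-0.1 -0.5 -4.4] 0.16772598821351808
```

View pics/w7.png

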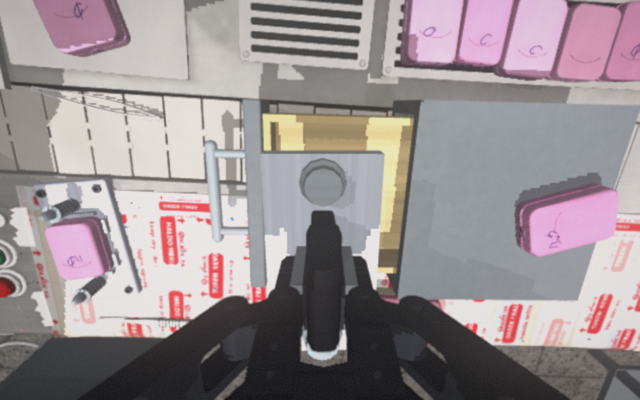

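```bash
python3 - <<'E'
from h import *
np.set_printoptions(suppress=True,precision=2)
c=np.load("pics/w7.npy",allow_pickle=True).item()
zt=166+12
L=pt(c,(262,153),zt);R=pt(c,(383,151.5),zt);print(L,R,np.linalg.norm(L-R))
for z in (166+25,166+37): print(z,pt(c,(323,181),z))
c=np.load("pics/w6.npy",allow_pickle=True).item()
L=pt(c,(261,153),34);R=pt(c,(385,153),34);print(L,R,np.linalg.norm(L-R))
for z in (47,59): print(z,pt(c,(323,182),z))
# pins and clamp in w7
c=np.load("pics/w7.npy",allow_pickle=True).item()
for p,z in [((97,187),12),((134,290),12),((40,215),54),((80,300),54)]: print(pt(c,p,z))
a=cv2.imread("pics/w7.png");cv2.imwrite("pics/w7a.png",cv2.resize(a[170:330,20:150],None,fx=3.7,fy=3.7,interpolation=cv2.INTER_CUBIC))
E
```

```text
[ 584.54 -378.98  178.  ] [ 588.77 -439.97  178.  ] 61.13485371988806
191 [ 574.99 -409.79  191.  ]
203 [ 577.99 -409.18  203.  ]
[ 586.84 -379.53   34.  ] [ 590.4  -441.07   34.  ] 61.642927784343414
47 [ 577.06 -410.32   47.  ]
59 [ 580.06 -409.69   59.  ]
[ 511.14 -183.45   12.  ]
[ 387.55 -206.5    12.  ]
[ 494.43 -157.94   54.  ]
[ 403.39 -178.21   54.  ]
```

View pics/w7a.png

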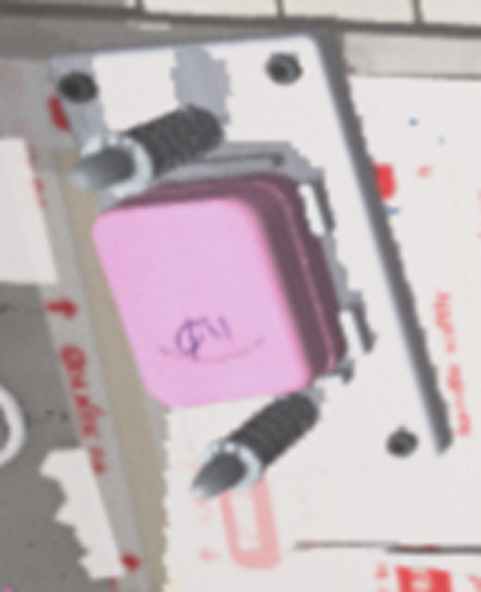

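```bash
python3 - <<'E'
from h import *
np.set_printoptions(suppress=True,precision=2)
c=np.load("pics/w7.npy",allow_pickle=True).item()
A=lambda u,v:(20+u/3.7,170+v/3.7)
P={}
for n,p,z in [("wA",(127,167),42),("wB",(243,458),42),("tA",(87,177),53),("tB",(205,485),53),("h1",(78,87),12),("h2",(285,68),12),("h3",(402,442),12)]:
    P[n]=pt(c,A(*p),z);print(n,P[n])
print((P["wA"]+P["wB"])/2,(P["tA"]+P["tB"])/2,(P["h1"]+P["h3"])/2)
for a,b in [("wA","wB"),("tA","tB"),("h2","h3")]:
    d=P[a]-P[b];print(np.arctan2(d[1],d[0]),np.hypot(*d[:2]))
E
```

```text
wA [ 489.92 -160.39   42.  ]
wB [ 402.3  -175.43   42.  ]
tA [ 491.32 -159.57   53.  ]
tB [ 401.25 -172.78   53.  ]
h1 [ 501.09 -126.94   12.  ]
h2 [ 509.64 -183.25   12.  ]
h3 [ 388.1  -200.57   12.  ]
[ 446.11 -167.91   42.  ] [ 446.28 -166.17   53.  ] [ 444.59 -163.76   12.  ]
0.1699468815730197 88.9004145003705
0.14556786173290476 91.03960146899904
0.1415739112437286 122.76940824858488
```

apply_moves(
  motion=[
    [[-0.014,0.045,0,0.015],[-0.016,0.05,0,0.018],[-0.016,0.05,0,0.018],[-0.016,0.05,-0.01,0.018],[-0.014,0.04,-0.02,0.012],[0,0,0,0]],
  ],
)

```text
clock: 9.55
eef_pos: [445.3, -166.2, 145.5]
tool_rot: [0.015, 0.997, 0.073, 0.008]
contact_force: [0.7, -1.1, -4.4]
grip_width: 0.164
```

```bash
python3 look.py w8 wrist; python3 look.py s8 scene
```

```text
9.6 [ 446.5 -168.2  146.6] [0.016 0.997 0.073 0.009] [-0.3 -0.6 -3.4] 0.16446686219519072
9.65 [ 447.5 -170.   147.5] [0.017 0.997 0.072 0.01 ] [-0.1 -0.7 -3. ] 0.16653679322100237
```

View pics/w8.png

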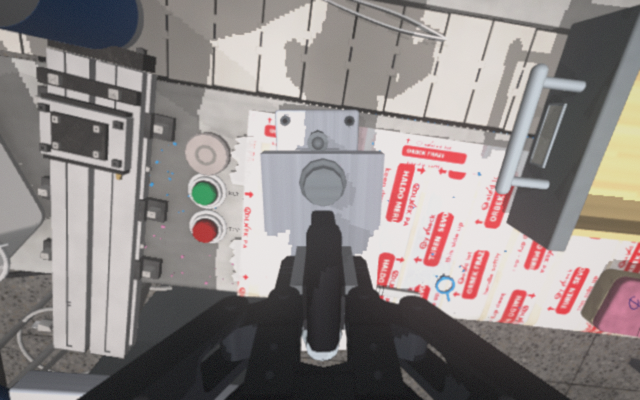

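View pics/s8.png

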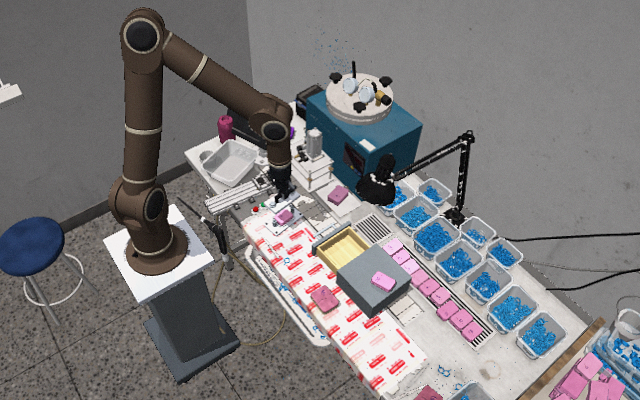

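```bash
python3 - <<'E'
from h import *
np.set_printoptions(suppress=True,precision=2)
c=np.load("pics/w8.npy",allow_pickle=True).item()
a=cv2.imread("pics/w8.png");cv2.imwrite("pics/w8a.png",cv2.resize(a[95:215,250:395],None,fx=5,fy=5,interpolation=cv2.INTER_CUBIC))
for p,z in [((285,121),12),((349,121),12),((318,140),48)]: print(pt(c,p,z))
z=147-19.4+12
L=pt(c,(262,152),z);R=pt(c,(383,152),z);print(L,R,np.linalg.norm(L-R))
E
```

```text
[ 501.97 -128.87   12.  ]
[ 510.14 -184.51   12.  ]
[ 494.46 -158.65   48.  ]
[ 496.61 -129.46  139.6 ] [ 505.06 -188.31  139.6 ] 59.45938009995798
```

View pics/w8a.png

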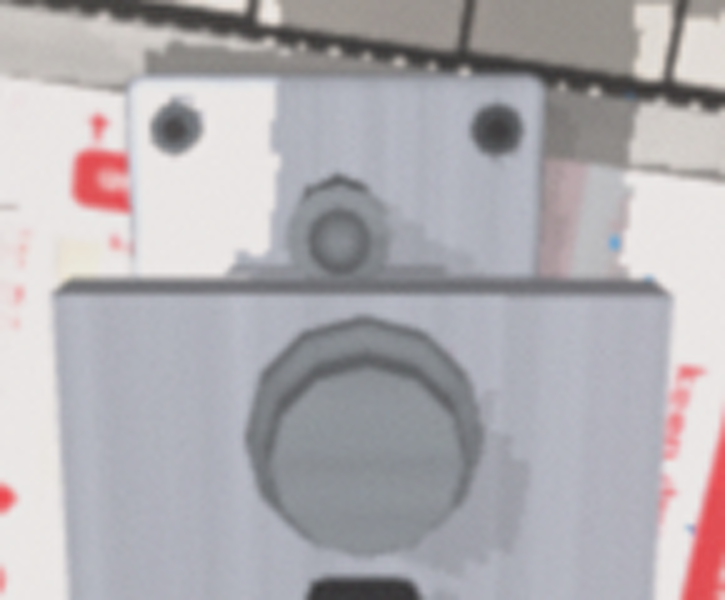

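apply_moves(
  motion=[
    [[0.003,0.004,-0.02,0],[0,0,-0.025,0],[0,0,0,0]],
  ],
)

```text
clock: 10.02
eef_pos: [452.2, -170.3, 102.2]
tool_rot: [0.019, 0.997, 0.07, 0.011]
contact_force: [-0.5, 0.3, -3.6]
grip_width: 0.164
```

```bash
python3 look.py w9 wrist;python3 look.py s9 scene
python3 - <<'E'
from h import *
a=cv2.imread("pics/w9.png");cv2.imwrite("pics/w9a.png",cv2.resize(a[75:235,240:400],None,fx=3.7,fy=3.7,interpolation=cv2.INTER_CUBIC))
a=cv2.imread("pics/s9.png");cv2.imwrite("pics/s9a.png",cv2.resize(a[150:260,230:350],None,fx=5,fy=5,interpolation=cv2.INTER_CUBIC))
E
```

```text
10.075 [ 452.9 -170.7  103.1] [0.019 0.997 0.069 0.012] [ 0.2 -0.6 -3.8] 0.1632423281598208
10.125 [ 453.3 -170.5  103.6] [0.019 0.997 0.07  0.012] [ 0.3  0.1 -4.3] 0.16657064285829196
```

View pics/w9a.png

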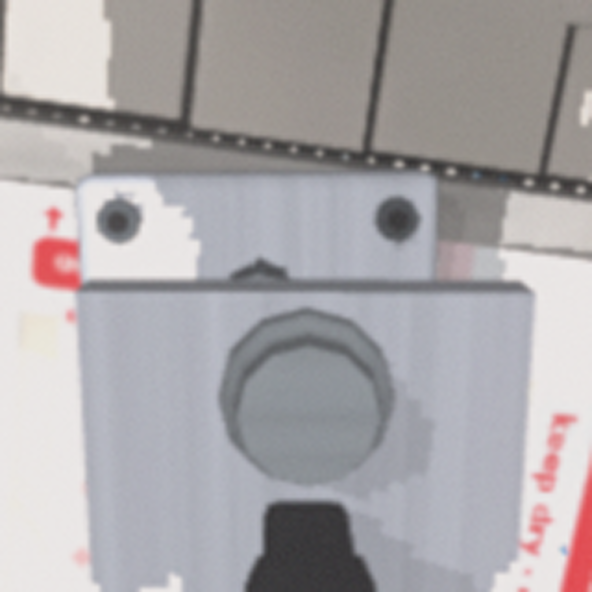

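View pics/s9a.png

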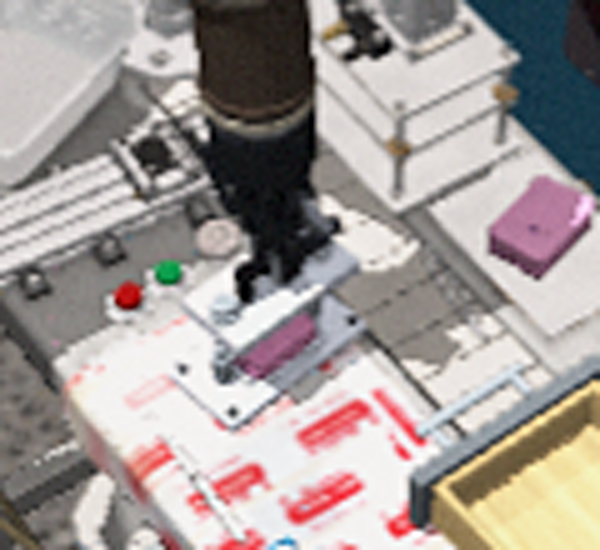

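```bash
python3 - <<'E'
from h import *
np.set_printoptions(suppress=True,precision=2)
def go(name,fx,ox,oy,h,e,zT,yaws=(.145,)):
    c=np.load(f"pics/{name}.npy",allow_pickle=True).item()
    P=[pt(c,(ox+p[0]/fx,oy+p[1]/fx),12) for p in h]
    m=(P[0]+P[1])/2;y=np.arctan2(P[0][0]-P[1][0],-(P[0][1]-P[1][1]))*-1
    cy=np.arctan2(P[1][0]-P[0][0],P[0][1]-P[1][1]);
    C=m-61.4*np.array([np.cos(cy),np.sin(cy),0])
    E=[pt(c,(ox+p[0]/fx,oy+p[1]/fx),zT-19.4+12) for p in e]
    py=np.arctan2(E[1][0]-E[0][0],E[0][1]-E[1][1]);w=np.linalg.norm(E[0]-E[1])
    Q=(E[0]+E[1])/2-60*np.array([np.cos(py),np.sin(py),0])
    print(name,"clamp",C,cy,"plate",Q,py,w,"diff",(C-Q)[:2],"cam",c["cam_to_world"][:3,3])
go("w8",5,250,95,[(176,127),(497,130)],[(55,294),(670,294)],146)
go("w9",3.7,240,75,[(118,218),(397,218)],[(81,294),(531,294)],102.6)
E
```

```text
w8 clamp [ 445.52 -165.29   12.  ] 0.13673352542833833 plate [ 440.39 -167.6   138.6 ] 0.1424780782002163 60.95666819295071 diff [5.12 2.3 ] cam [ 525.72 -150.82  290.14]
w9 clamp [ 445.79 -165.06   12.  ] 0.13629251162383207 plate [ 447.   -171.76   95.2 ] 0.13348677253635446 60.46571401415133 diff [-1.21  6.69] cam [ 531.8  -154.46  247.19]
```

apply_moves(
  motion=[
    [[-0.002,0.006,-0.008,0.004],[0,0,0,0],[0,0,0,0]],
  ],
)

```text
clock: 10.5
eef_pos: [452.3, -165.0, 96.8]
tool_rot: [0.019, 0.997, 0.071, 0.014]
contact_force: [-0.0, 0.5, -3.8]
grip_width: 0.167
```

apply_moves(
  motion=[
    [[-0.001,0.001,-0.012,0],[0,0,0,0],[0,0,-0.006,0],[0,0,0,0]],
  ],
)

```text
clock: 11.0
eef_pos: [451.4, -163.7, 77.7]
tool_rot: [0.019, 0.997, 0.072, 0.014]
contact_force: [-0.6, -0.6, -3.5]
grip_width: 0.165
```

apply_moves(
  motion=[
    [[0,0,-0.004,0],[0,0,-0.003,0],[0,0,0,0]],
  ],
)

```text
clock: 11.38
eef_pos: [451.5, -163.9, 70.2]
tool_rot: [0.019, 0.997, 0.071, 0.014]
contact_force: [-0.1, -0.6, -3.8]
grip_width: 0.165
```

apply_moves(
  motion=[
    [[0,0,-0.004,0],[0,0,-0.003,0],[0,0,0,0]],
  ],
)

```text
clock: 11.75
eef_pos: [451.6, -163.9, 62.8]
tool_rot: [0.019, 0.997, 0.072, 0.014]
contact_force: [-0.6, 0.1, -3.9]
grip_width: 0.163
```

apply_moves(
  motion=[
    [[0,0,-0.003,0],[0,0,-0.002,0],[0,0,0,0]],
  ],
)

```text
clock: 12.12
eef_pos: [452.0, -164.1, 58.1]
tool_rot: [0.019, 0.997, 0.071, 0.014]
contact_force: [-1.4, 0.1, 3.0]
grip_width: 0.167
```

```bash
python3 look.py w10 wrist;python3 look.py s10 scene
python3 - <<'E'
from h import *
a=cv2.imread("pics/s10.png");cv2.imwrite("pics/s10a.png",cv2.resize(a[150:260,230:350],None,fx=5,fy=5,interpolation=cv2.INTER_CUBIC))
E
```

```text
12.175 [ 452.  -164.1   58.2] [0.019 0.997 0.071 0.014] [-2.1  0.7  3.4] 0.1672461666370546
12.225 [ 452.  -164.1   58.2] [0.019 0.997 0.071 0.014] [-0.9  0.9  1.7] 0.1704723624090823
```

View pics/w10.png

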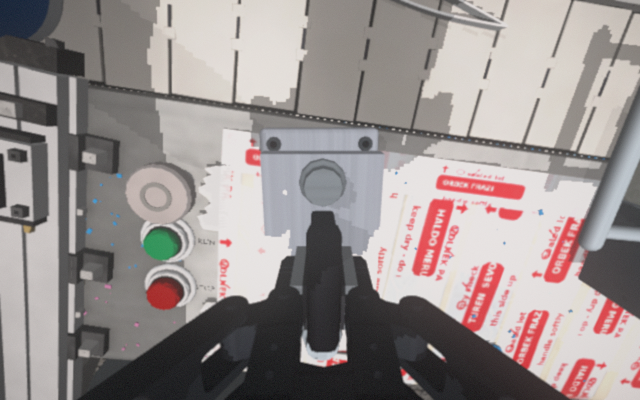

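View pics/s10a.png

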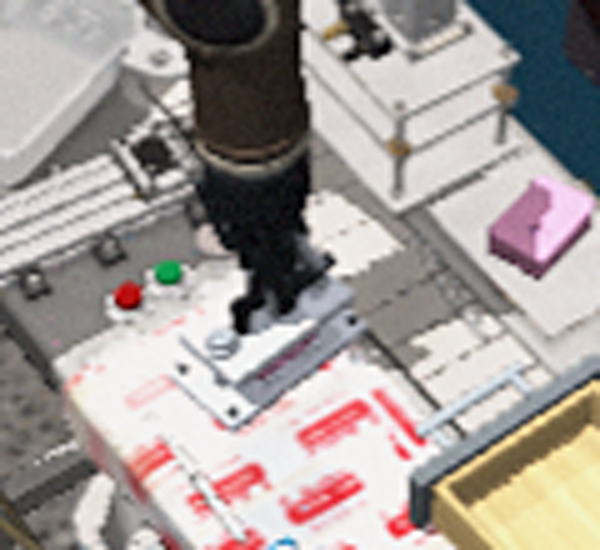

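apply_moves(
  motion=[
    [[0,0,-0.003,0],[0,0,-0.003,0],[0,0,-0.002,0],[0,0,0,0]],
  ],
  squeeze=120,
)

```text
clock: 12.72
eef_pos: [452.1, -164.3, 54.5]
tool_rot: [0.016, 0.997, 0.07, 0.016]
contact_force: [-3.0, 1.5, 7.4]
grip_width: 0.158
```

apply_moves(
  motion=[
    [[0,0,-0.004,0],[0,0,-0.004,0],[0,0,0,0]],
  ],
)

```text
clock: 13.1
eef_pos: [452.3, -164.5, 54.9]
tool_rot: [0.01, 0.997, 0.069, 0.02]
contact_force: [-3.1, 1.4, 4.5]
grip_width: 0.161
```

apply_moves(
  motion=[
    [[0,0,-0.008,0]],
  ],
)

```text
clock: 13.22
eef_pos: [454.6, -164.7, 50.7]
tool_rot: [0.008, 0.997, 0.068, 0.023]
contact_force: [1.5, 12.6, 56.5]
grip_width: 0.16
```

```bash
python3 look.py w11 wrist;python3 look.py s11 scene; python3 look.py t11 top
python3 - <<'E'
from h import *
a=cv2.imread("pics/s11.png");cv2.imwrite("pics/s11a.png",cv2.resize(a[170:250,250:330],None,fx=7,fy=7,interpolation=cv2.INTER_CUBIC))
E
```

```text
13.275 [ 455.1 -164.5   50.4] [0.008 0.997 0.069 0.023] [-11.3   8.1  60.4] 0.16208733019077817
13.325 [ 455.1 -164.5   50.4] [0.008 0.997 0.069 0.023] [-11.7   8.5  59.1] 0.1621664635529909
13.375 [ 455.1 -164.5   50.4] [0.008 0.997 0.069 0.023] [-11.    8.1  59.1] 0.16411045793283394
```

View pics/w11.png

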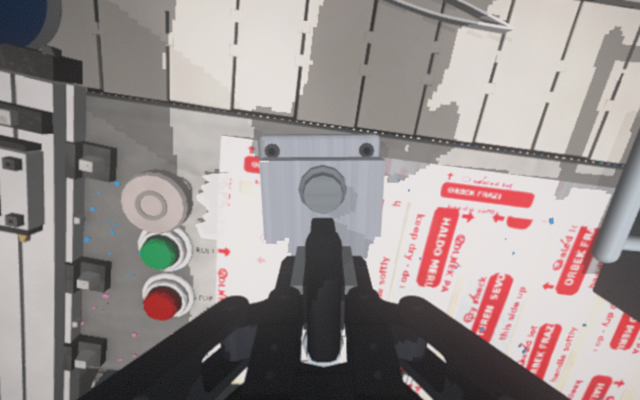

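View pics/s11a.png

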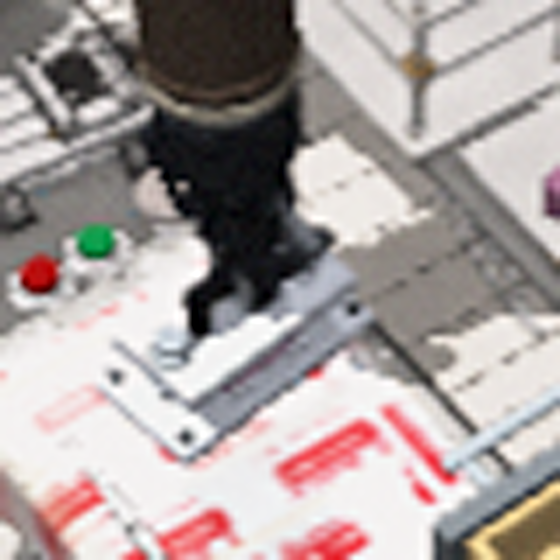

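```bash
python3 - <<'E'
from h import *
print(get_obs()["moment"])
for n in ("w10","w11"):
    a=cv2.imread(f"pics/{n}.png");cv2.imwrite(f"pics/{n}a.png",cv2.resize(a[120:260,250:395],None,fx=5,fy=5,interpolation=cv2.INTER_CUBIC))
a=cv2.imread("pics/w11.png");cv2.imwrite("pics/w11b.png",cv2.resize(a[300:390,270:380],None,fx=6,fy=6,interpolation=cv2.INTER_CUBIC))
E
```

```text
[2.02318015 1.83899077 0.7448612 ]
```

View pics/w10a.png

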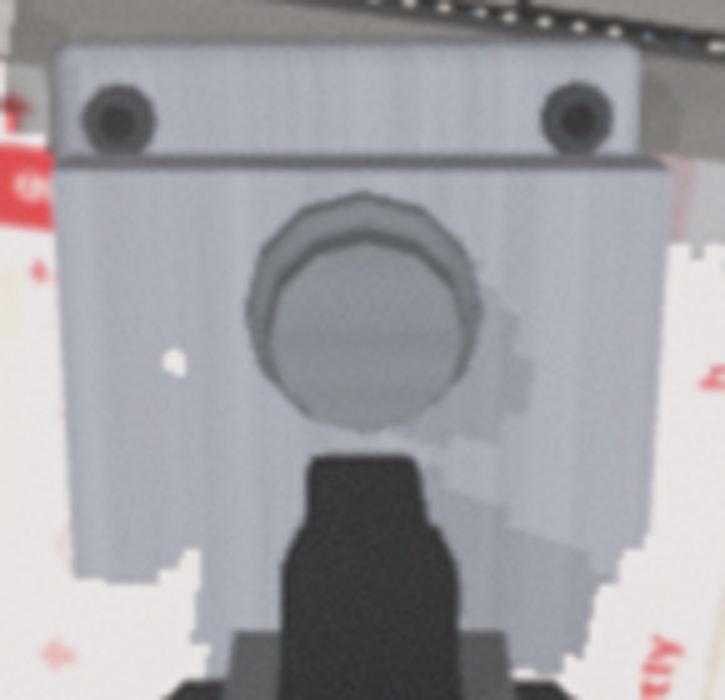

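View pics/w11a.png

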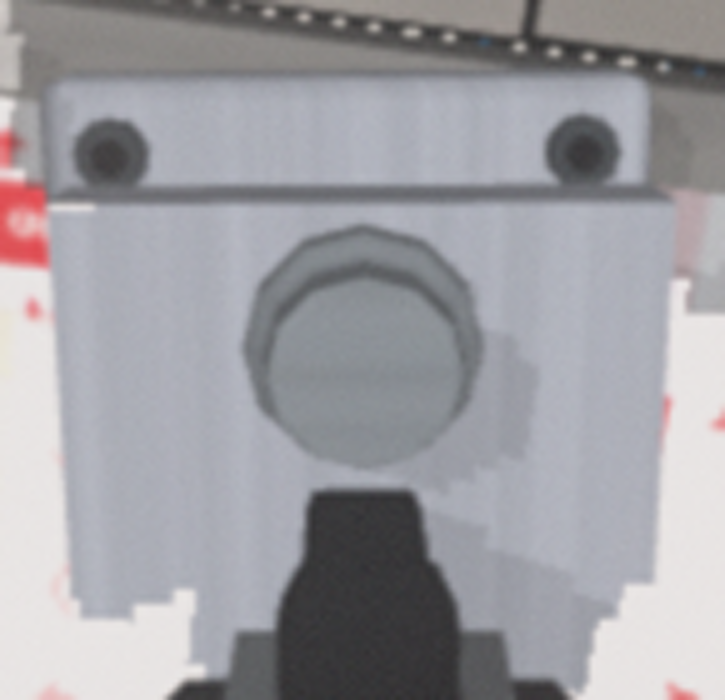

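View pics/w11b.png

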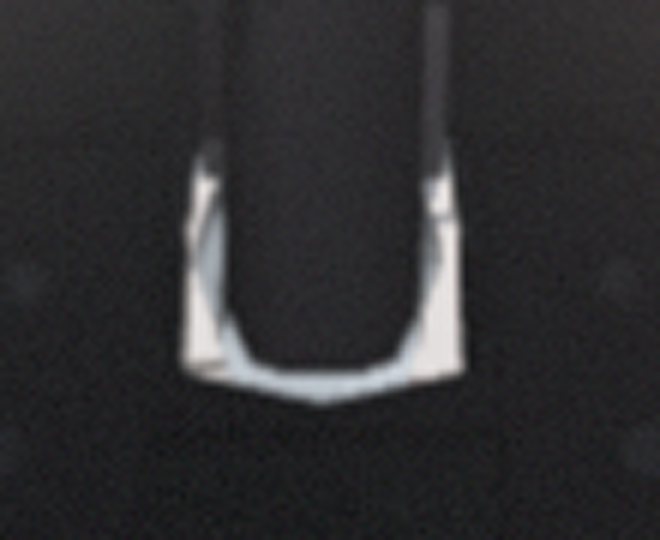

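```bash
python3 - <<'E'
from h import *
np.set_printoptions(suppress=True,precision=2)
from scipy.optimize import brentq
def zz(name,fx,ox,oy,h,e,base=None):
    c=np.load(f"pics/{name}.npy",allow_pickle=True).item()
    P=[pt(c,(ox+p[0]/fx,oy+p[1]/fx),12) for p in h]
    s=np.linalg.norm(P[0]-P[1])
    f=lambda z:np.linalg.norm(np.subtract(*[pt(c,(ox+p[0]/fx,oy+p[1]/fx),z) for p in e]))-62
    z=brentq(f,-100,200);m=sum(pt(c,(ox+p[0]/fx,oy+p[1]/fx),z) for p in e)/2
    # base end edge width
    print(name,"holes",s,P[0][:2],P[1][:2],"edge top z",z,"underside",z-12,m, "base w",base and np.linalg.norm(np.subtract(*[pt(c,(ox+p[0]/fx,oy+p[1]/fx),12) for p in base])))
zz("w8",5,250,95,[(176,127),(497,130)],[(55,294),(670,294)],[(128,80),(544,80)])
zz("w9",3.7,240,75,[(118,218),(397,218)],[(81,294),(531,294)],[(78,180),(437,180)])
zz("w10",5,250,120,[(119,120),(578,119)],[(55,168),(670,168)],[(53,50),(640,50)])
zz("w11",5,250,120,[(110,155),(582,151)],[(50,202),(676,200)],[(44,85),(650,82)])
E
```

```text
w8 holes 56.4063712264358 [ 502.5  -128.98] [ 510.19 -184.86] edge top z 136.00621837818076 underside 124.00621837818076 [ 499.34 -159.22  136.01] base w 72.37567940660665
w9 holes 56.64494930035554 [ 502.77 -128.66] [ 510.47 -184.78] edge top z 91.34345618587291 underside 79.34345618587291 [ 505.82 -164.01   91.34] base w 72.13076237734809
w10 holes 56.862253055477865 [ 502.24 -128.8 ] [ 510.22 -185.1 ] edge top z 49.26863792252115 underside 37.26863792252115 [ 506.35 -157.38   49.27] base w 71.70560382026794
w11 holes 56.880921020107465 [ 502.22 -128.55] [ 510.36 -184.85] edge top z 46.49491744757631 underside 34.49491744757631 [ 506.38 -158.26   46.49] base w 72.07203844315367
```

apply_moves(
  motion=[
    [[-0.003,0,0.002,0],[0,0,0,0],[0,0,0,0]],
  ],
)

```text
clock: 13.75
eef_pos: [455.0, -163.8, 54.2]
tool_rot: [0.008, 0.997, 0.07, 0.026]
contact_force: [-2.1, 1.9, 4.9]
grip_width: 0.163
```

```bash
python3 look.py w12 wrist; python3 -c "
from rig import *;print(get_obs()['moment'])
from h import *
a=cv2.imread('pics/w12.png');cv2.imwrite('pics/w12a.png',cv2.resize(a[120:260,250:395],None,fx=5,fy=5,interpolation=cv2.INTER_CUBIC))"
```

```text
13.8 [ 454.9 -163.8   54.2] [0.008 0.997 0.07  0.026] [-3.3  1.1  5.5] 0.1672606281696451
[0.44470074 0.03839362 0.08095321]
```

View pics/w12a.png

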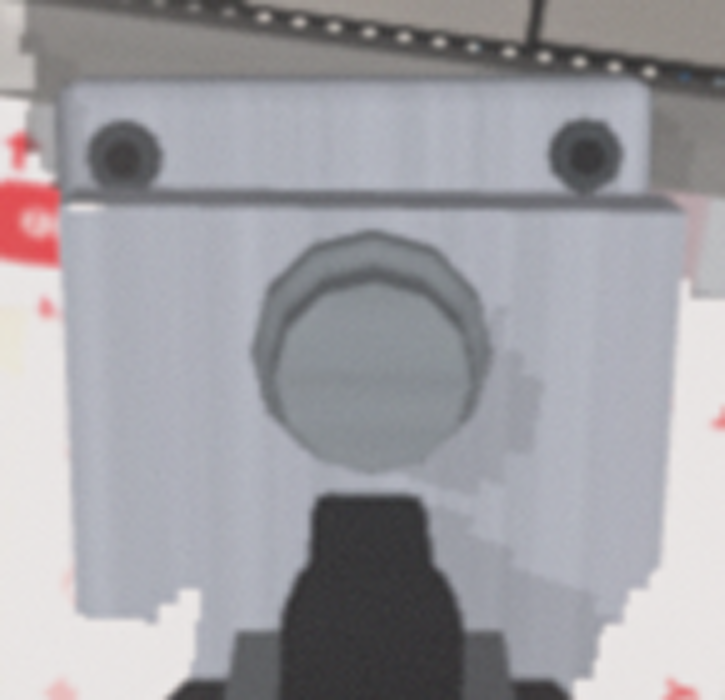

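```bash
cat >> h.py <<'E'
from scipy.optimize import brentq
def zz(name,fx,ox,oy,h,e,base=None,sc=1):
    c=np.load(f"pics/{name}.npy",allow_pickle=True).item()
    P=[pt(c,(ox+p[0]/fx,oy+p[1]/fx),12) for p in h]
    s=np.linalg.norm(P[0]-P[1])
    f=lambda z:np.linalg.norm(np.subtract(*[pt(c,(ox+p[0]/fx,oy+p[1]/fx),z) for p in e]))-62
    z=brentq(f,-100,200)
    print(name,"holes",s,"edge underside",z-12,"TCP-z",)
E
python3 - <<'E'
from h import *
zz("w12",5,250,120,[(124,156),(586,153)],[(62,208),(686,208)])
# drawer-flat references: plate underside should be 22 in w6 ; w4,w5
a=cv2.imread("pics/w6.png");cv2.imwrite("pics/w6a.png",cv2.resize(a[120:260,250:395],None,fx=5,fy=5,interpolation=cv2.INTER_CUBIC))
E
```

```text
w12 holes 56.85888236992218 edge underside 38.10737408413962 TCP-z
```

View pics/w6a.png

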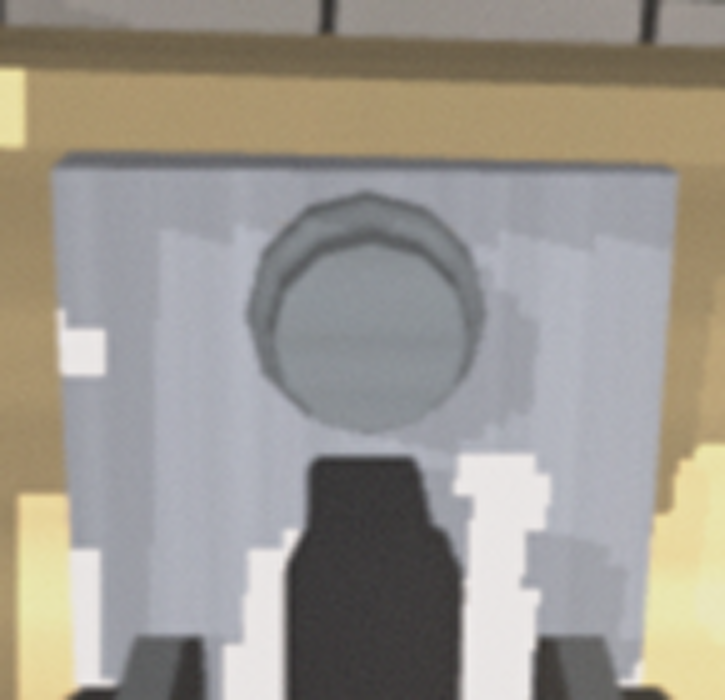

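```bash
python3 - <<'E'
from h import *
zz("w6",5,250,120,[(124,156),(586,153)],[(53,169),(678,171)])
for d in (-2,2): zz("w6",5,250,120,[(124,156),(586,153)],[(53+d/2,169),(678-d/2,171)])
E
```

```text
w6 holes 52.43942812836113 edge underside 22.49939965738099 TCP-z
w6 holes 52.43942812836113 edge underside 22.98369398838429 TCP-z
w6 holes 52.43942812836113 edge underside 22.011994161607404 TCP-z
```

apply_moves(
  motion=[
    [[-0.002,0,-0.006,0]],
  ],
)

```text
clock: 13.92
eef_pos: [454.9, -164.2, 50.1]
tool_rot: [0.007, 0.997, 0.07, 0.028]
contact_force: [-26.2, 16.7, 126.8]
grip_width: 0.164
```

```bash
python3 look.py w13 wrist; python3 look.py s13 scene;python3 look.py t13 top; python3 -c "
from rig import *;print(get_obs()['moment'])
from h import *
a=cv2.imread('pics/w13.png');cv2.imwrite('pics/w13a.png',cv2.resize(a[120:260,250:395],None,fx=5,fy=5,interpolation=cv2.INTER_CUBIC))
a=cv2.imread('pics/s13.png');cv2.imwrite('pics/s13a.png',cv2.resize(a[170:250,250:330],None,fx=7,fy=7,interpolation=cv2.INTER_CUBIC))"
```

```text
13.975 [ 454.8 -164.1   50.4] [0.007 0.997 0.07  0.028] [-6.   7.1 41.3] 0.16040380901874998
14.025 [ 454.8 -164.1   50.4] [0.007 0.997 0.07  0.028] [-8.4  6.9 46.5] 0.16318093513583046
14.075 [ 454.8 -164.1   50.4] [0.007 0.997 0.07  0.028] [-7.9  6.7 45.8] 0.1685058841355229
[1.51551476 1.45928546 0.07766399]
```

View pics/w13a.png

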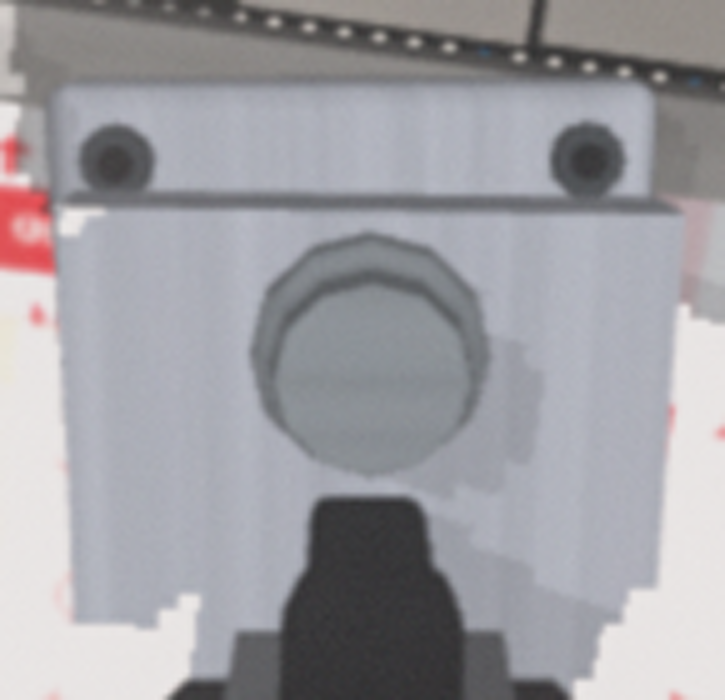

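View pics/s13a.png

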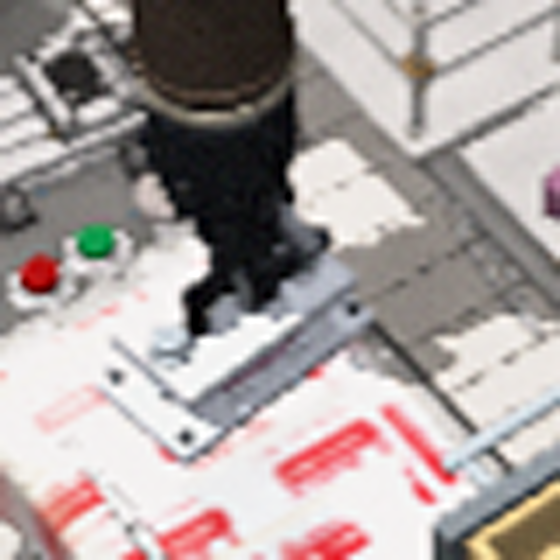

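View pics/s13.png

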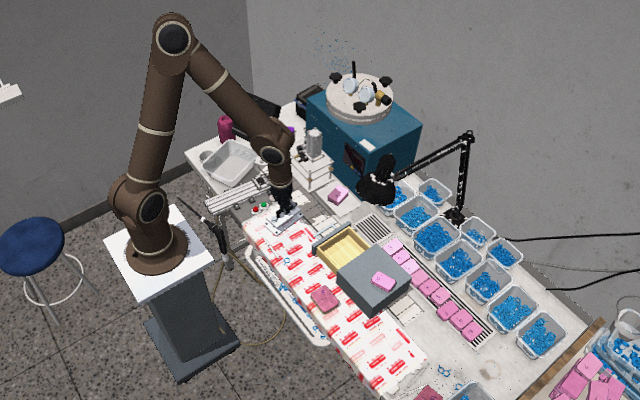

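```bash
python3 - <<'E'
from h import *
zz("w13",5,250,120,[(116,159),(587,157)],[(57,210),(684,210)])
E
```

```text
w13 holes 56.794536972994095 edge underside 34.933136471007444 TCP-z
```

View pics/t13.png

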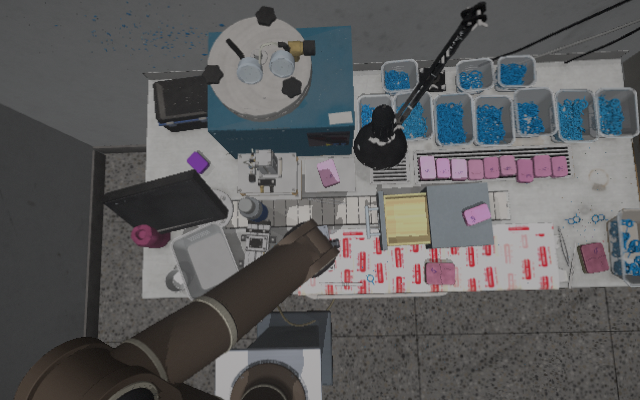

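```bash
python3 -c "
from rig import *
print(job_done());o=get_obs();print(o['clock'],o['eef_pos'],o['contact_force'])"
```

```text
the job is handed in; nothing more can be done
None
the job is handed in; nothing more can be done
```

The job is handed in, with the plate clamped on the mould and still held down. **One reading broke a limit:** as the final press landed, the wrist force showed 126.8 N (limit 120 N) for a moment. It then settled to about 46 N, but I can't rule out that this counts as a failure.

- **What I did:** I pulled the drawer 125 mm to its stop, where resistance rose to about 23 N, and lifted the plate out by its handle. It went over both pins without any searching and settled on the springs. I then pressed it down to the mould, eased off once and pressed again.
- **Press:** the last readings were steady at about 46 N down, with the grip set to 120 N. The tool stopped at the same height (50.4 mm) in both presses. In the wrist picture, the far end of the plate sits at about 35 mm, which is the mould's top.
- **Surroundings:** the last top picture shows the drawer open, and the spray bottle and the mould on the unit where they were.
- **Less certain:**
  - I could not see the near end of the plate, so I only infer that it is level there.
  - The plate slipped about 2–4 mm in the grip during the first press (about 60 N).
- **Time:** about 14 s of the 45 s.

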